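# Dispense one dish and dock it

## Robot

A 6-joint arm with a two-finger parallel gripper is mounted at the origin on a cart in front of the work surface, level with it; the furniture and walls round the work are solid. World frame = base frame: x ahead of the robot, y to its left, z up, the work surface at z = 0. Lengths are in m, angles in rad, forces in N, time in s.
With the tool pointing down it reaches from about 0.325 to 1 m from the base axis. Payload 5.1 kg.
Tool frame: the origin (TCP) lies midway between the tips of the shut fingers; the grasp point (between the pads) lies behind it (r.tcp_to_grasp is the z of the grasp point in the tool frame, in m); z points along the fingers, y is the line along which they close (so a half turn about z gives the same grasp; the last joint's range is limited). The gripper opens to 85 mm and grips with 20 to 120 N. Pads are 22 mm wide; open, the fingers measure 114 mm over their backs; the gripper's body (76 mm by 85 mm) begins 54 mm behind the grasp point. The pads swing forward as they close: fully open they stand 13 mm farther back than shut.
Start: joints at [-0.083, 0.124, 1.65, -0, 1.367, -0.083], TCP at [0.65, -0, 0.231] pointing down, gripper open.
Joint ranges: [-2.61, 2.61], [-1.02, 2.33], [0.03, 2.71], [-1.35, 4.49], [0.32, 2.68], [-2.91, 2.91]. Speed limits (rad/s): [2.57, 2.57, 3.14, 3.14, 3.14, 3.14].

## Interface

Orientations are given as a 3x3 rotation matrix whose columns are the frame's x, y, z axes.
In Python, from plant import r gives the robot as it stands.
- The arm moves only by the tool step_arm, never from a script. Its argument "plan" is a list of rows, each a list of 3 entries, a list of its own where there are three numbers: the turn, a rotation vector about the tool's x, y, z in rad, then the shift along the tool's x, y, z in mm, then the opening, from 0 (shut) to 1 (fully open). In form: [[[ax, ay, az], [dx, dy, dz], jaw], ...]. A call has 1 to 20 rows; each row is the pose to reach, as a shift and turn from the pose commanded when the call began, along the tool's axes at that moment; what a row does not reach only later rows make up. A row lasts 1/8 s, in which the tool goes at most 62.5 mm and 10.7 degrees, less where a joint would pass 70% of its speed; a pose out of reach is approached as far as the arm can. A call with a gripper value outside its range is refused whole. The fingers move at their own pace and stop on an object; the grip force is fixed at half the most. Time passes only in rows, so rows that repeat a pose let the fingers close. It gives the time, the measured TCP pose, the force, the opening and the grip force at its end, in the units of the state.
- r.sense(): the state, without advancing time (a new reading comes with each control period).
- r.grab_frame(name): name is "scene" or "side" or "wrist"; returns the picture (400x640x3 uint8, blue, green, red); there is no depth.
- r.camera_params(name): a dict with "camera_matrix" (3x3 intrinsics, pixels), "world_from_camera" (4x4, takes a point from camera to world coordinates). Camera axes: x right, y up, looking along -z (the intrinsics and any distortion apply to the point x, -y, -z); pixel columns grow to the right and rows downward; lengths in m; the calibration is good to about 2 mm. A picture is of the moment at which its call begins: read the wrist's pose just before it. camera_params takes no time and is no camera call; for the wrist camera it gives the pose at the moment of the call.
- r.close_job(): hands the job in; it is judged then, once.
The state is a dict: "t": time; "qpos": joint angles; "dq": joint speeds; "joint_efforts": joint torques, N m; "eef_pos": TCP position; "orientation": TCP orientation; "wrist_force": force on the tool from outside, world axes, zero at the start; "ft_torque": the same for the moment, N m; "finger_gap": finger opening in m; "grasp_force": force on a finger pad.
Only numpy, scipy, OpenCV 4.12 (cv2) and the standard library are available. Lean on these libraries where they do the work, as an engineer would, in place of code of your own. Each camera call takes 0.05 s, during which the arm holds its last target. There are 200 camera calls.

## Task

Press the plunger of the dish dispenser all the way down once and let it spring back, so that one dish slides out from under the stack. Then push that dish sideways across the worktop with the fingertips into the empty one of the two docking bays, fully home against its back wall. Do not pick anything up, dispense no second dish, and leave the dish already parked in the other bay and the things standing round about alone.

Things in the scene. Friction and masses are not known exactly. Their poses are not given: they have to be found in the camera images.
- dispenser: white dish dispenser, fixed. Origin on the worktop in the middle of its magazine; -x is the exit direction (roughly towards the robot), z up. Magazine: walls 48 mm high, outside x -36 to +38, y +-37 mm (foot flanges 4 mm high to y +-52). Behind it a housing, x +37 to +142, y +-36 mm, 44 mm high, plunger on top. A full press makes a blade push the lowest dish out onto the bare worktop
- plunger_top (a point): centre of the top of the plunger's round black head, 34 mm across, 75 mm behind the dispenser's origin (+x) and 96 mm above the worktop at rest; it moves straight down
- plunger (a joint): plunger travel in m: 0 up at rest, 0.036 fully down. Spring return; about 5 N starts it, 11 to 14 N takes it fully down; a damper slows it, and it rises by itself in about half a second. Each 1 mm of plunger moves the blade 3 mm
- magazine (a point): the point on the worktop under the middle of the stack of four dishes (the dispenser's origin). The dish that is pushed out comes to lie with its centre about 95 to 115 mm from here along the dispenser's -x
- dish_0_centre (a point): a clear lidded round dish with a beige filling, 62 mm across and 12 mm high, about 20 g; the lowest of the four in the magazine, the one that comes out. The point is its centre, 5.5 mm above its underside
- dish_1_centre (a point): a clear lidded round dish with a beige filling, 62 mm across and 12 mm high, about 20 g; number 2 from the bottom of the stack; the point is its centre, 5.5 mm above its underside. It must stay in the magazine (it drops 11 mm when the lowest has gone)
- dish_2_centre (a point): a clear lidded round dish with a beige filling, 62 mm across and 12 mm high, about 20 g; number 3 from the bottom of the stack; the point is its centre, 5.5 mm above its underside. It must stay in the magazine (it drops 11 mm when the lowest has gone)
- dish_3_centre (a point): a clear lidded round dish with a beige filling, 62 mm across and 12 mm high, about 20 g; number 4 from the bottom of the stack; the point is its centre, 5.5 mm above its underside. It must stay in the magazine (it drops 11 mm when the lowest has gone)
- bay_left_seat (a point): where a seated dish's centre belongs in the left bay (dispenser's +y side), 5.5 mm above the worktop. A bay is a fixed aluminium U, no floor, walls 12 mm high, 69 mm wide inside; its y points from the mouth to the back wall, whose face is 31 mm beyond the seat. Side walls begin 9 mm before the seat, splayed lips 28 mm before it. The mouth faces the ejected dish, about 125 mm away
- bay_right_seat (a point): the same for the right bay (on the dispenser's -y side), an equal one turned half round
- dish_parked_centre (a point): a clear lidded round dish with a beige filling, 62 mm across and 12 mm high, about 20 g; already seated in one of the two bays, left or right; that bay is the occupied one. The point is its centre
- timer: bystander: a small white bench timer, 29 x 64 x 60 mm, standing behind and right of the work; origin at the centre of its underside
- slide_box: bystander: a small flat slide box, 36 x 91 x 32 mm; origin at the centre of its underside
- beaker: bystander: a small empty beaker, 48 mm across and 58 mm high; origin at the centre of its underside
There are look-alikes about, which are no part of the job. What is shaped like the part that bears bay_left_seat but blue is not meant.

How it is judged:
On the way, in this order (a step that is already met when the one before it is completed fails the run):
1. the plunger is pressed fully down (value of joint plunger above 0.032 m), for 0.05 s.
2. the plunger is back up, and the lowest dish lies clear in front of the magazine (value of joint plunger below 0.004 m and x of dish_0_centre in the frame of dispenser below -0.075 m), for 0.1 s.
At the end, for the whole second after the job is handed in: the dispensed dish lies flat and still in the free bay, its centre within 9 mm of the seat; the plunger is up; the other three dishes are in the magazine (within 15 mm of its middle); the parked dish is within 10 mm of where it was ((horizontal distance between dish_0_centre and bay_left_seat below 0.009 m or horizontal distance between dish_0_centre and bay_right_seat below 0.009 m) and height (world z) of dish_0_centre below 0.01 m and linear speed of dish_0 below 0.01 m/s and value of joint plunger below 0.004 m and horizontal distance between each of dish_1_centre, dish_2_centre, dish_3_centre and magazine below 0.015 m and distance of dish_parked_centre from where it was at the start of the episode below 0.01 m); the robot touches nothing.
It fails at once if the dispensed dish is lifted or tipped (height (world z) of dish_0_centre above 0.018 m or angle between dish_0_centre's own z axis and vertical above 0.25 rad).
It fails at once if a second dish comes out, or a dish is taken from the magazine (horizontal distance between any of dish_1_centre, dish_2_centre, dish_3_centre and magazine above 0.025 m or height (world z) of dish_1_centre above 0.0305 m or height (world z) of dish_2_centre above 0.0415 m or height (world z) of dish_3_centre above 0.0525 m).
It fails at once if the parked dish is disturbed (distance of dish_parked_centre from where it was at the start of the episode above 0.01 m).
It fails at once if a bystander is disturbed (distance of any of timer, slide_box, beaker from where it was at the start of the episode above 0.03 m).
It also fails if it takes over 51 s, if anything falls off the work surface, if the arm or the gripper's body presses on something with over 40 N, if the wrist force passes 120 N, or if a joint passes its speed limit or range.

## Working session

There is one attempt and no reset: what is moved stays moved. The work goes in short steps, Python scripts to look and compute and a tool call to move; the robot and the scene stay as the last step left them, time stands still between calls to the robot, and variables do not carry over. Pictures are saved under pics/ and viewed, at most 10 in all, crops included, and the job is handed in when it is done.

Besides the shell and the picture viewer there is one more tool, called after ">>>" as name(argument=value, ...), one argument or row to a line, values as JSON. step_arm: Moves the arm, as the interface text tells. Its arguments: {"type":"object","properties":{"plan":{"type":"array","items":{"type":"array"}}},"required":["plan"]}

```bash
mkdir -p pics; cat > h.py <<'E'
import numpy as np, cv2
from plant import r
def ray(name,u,v,z,P=None):
    P=P or r.camera_params(name); K=np.array(P["camera_matrix"]);T=np.array(P["world_from_camera"])
    d=np.linalg.inv(K)@[u,v,1]; d=T[:3,:3]@[d[0],-d[1],-d[2]]; o=T[:3,3]
    return o+d*(z-o[2])/d[2]
def proj(name,p,P=None):
    P=P or r.camera_params(name); K=np.array(P["camera_matrix"]);T=np.array(P["world_from_camera"])
    c=T[:3,:3].T@(np.array(p)-T[:3,3]); q=K@[c[0],-c[1],-c[2]]; return q[:2]/q[2]
E
python3 - <<'E'
from h import *
print(r.camera_params("scene").keys(), r.tcp_to_grasp)
for n in("scene","side"):
    P=r.camera_params(n); print(P["camera_matrix"],P["world_from_camera"])
    cv2.imwrite(f"pics/{n}0.png",r.grab_frame(n))
s=r.sense(); print(s["t"],s["eef_pos"],s["orientation"],s["finger_gap"])
E
```

```text
dict_keys(['camera_matrix', 'world_from_camera']) -0.0187
[[422.5978076    0.         315.41988392]
 [  0.         422.5978076  195.74971054]
 [  0.           0.           1.        ]] [[ 0.66318191  0.32626202 -0.67360437 -0.11984273]
 [-0.74838451  0.27642737 -0.60291669 -0.77451737]
 [-0.01050614  0.90395852  0.42749107  0.55098919]
 [ 0.          0.          0.          1.        ]]
[[518.19611168   0.         315.02957797]
 [  0.         518.19611168 203.43816595]
 [  0.           0.           1.        ]] [[ 0.94408432  0.1497136  -0.29375268  0.29165992]
 [-0.32950982  0.45902354 -0.82505798 -0.99152516]
 [ 0.01131699  0.87571869  0.48268903  0.56152402]
 [ 0.          0.          0.          1.        ]]
0.1 [6.49430977e-01 3.15531919e-06 2.30142893e-01] [[-1.75160080e-05  9.99998138e-01 -1.92983127e-03]
 [ 9.99999993e-01  1.77483726e-05  1.20389636e-04]
 [ 1.20423663e-04 -1.92982915e-03 -9.99998131e-01]] 0.08524346214072079
```

View pics/scene0.png

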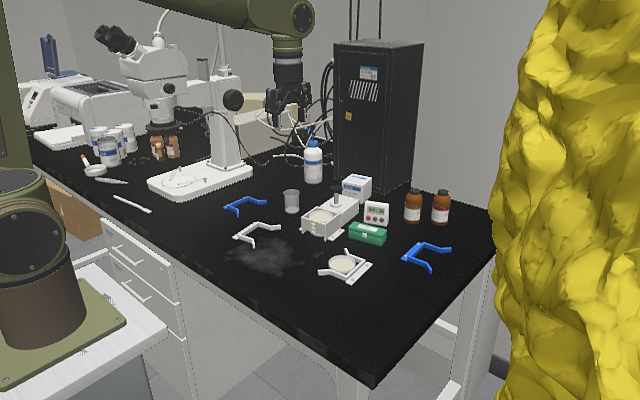

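View pics/side0.png

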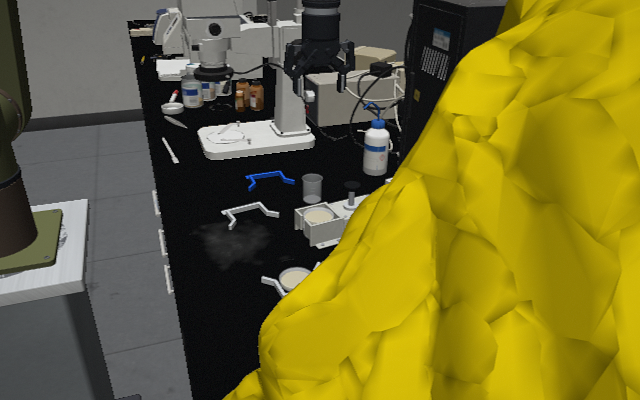

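The scene picture shows the dispenser near (330,215), the empty white left bay at (257,232), the occupied right bay at (343,265) and blue decoys at (245,203) and (427,255). The side view is partly blocked by something yellow. Next I'll zoom in and take the wrist view.

```bash
python3 - <<'E'
from h import *
im=cv2.imread("pics/scene0.png")[165:295,215:415]
cv2.imwrite("pics/c1.png",cv2.resize(im,None,fx=4,fy=4,interpolation=cv2.INTER_CUBIC))
for u,v in((257,232),(343,265),(320,217)): print(ray("scene",u,v,0.0).round(3))
P=r.camera_params("wrist");print(np.round(P["camera_matrix"],1),np.round(P["world_from_camera"],3))
cv2.imwrite("pics/w0.png",r.grab_frame("wrist"))
E
```

```text
[ 0.486 -0.028  0.   ]
[ 0.514 -0.288  0.   ]
[ 0.654 -0.098  0.   ]
[[291.4   0.  317.6]
 [  0.  291.4 195.5]
 [  0.    0.    1. ]] [[ 1.    -0.001  0.002  0.65 ]
 [ 0.     0.948  0.318  0.081]
 [-0.003 -0.318  0.948  0.373]
 [ 0.     0.     0.     1.   ]]
```

View pics/c1.png

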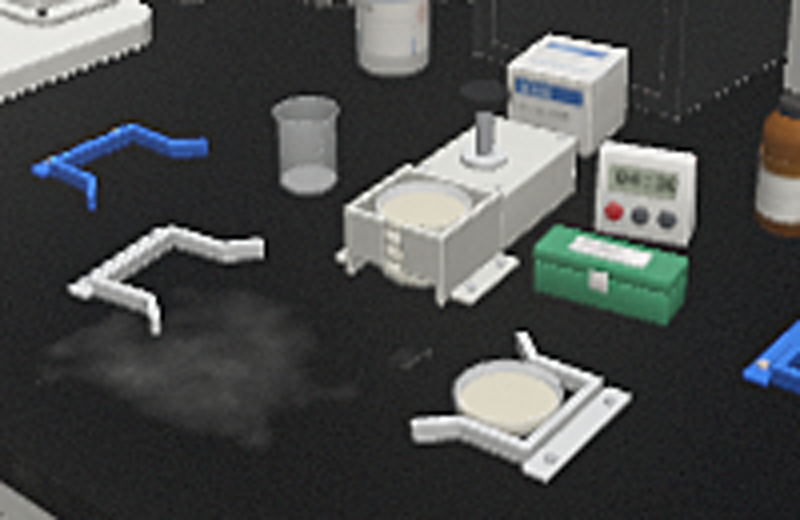

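View pics/w0.png

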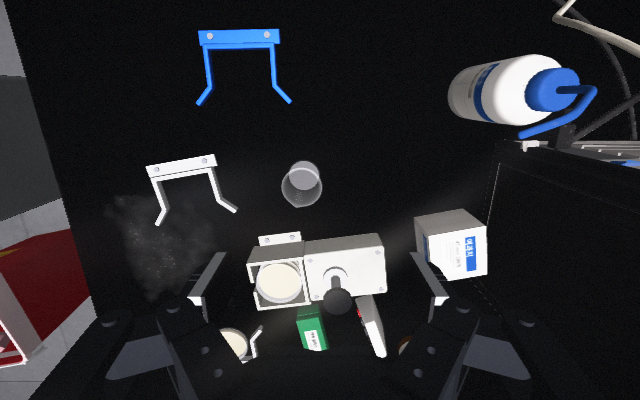

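The wrist view shows the plunger head at (338,301), the top dish at (280,283), the housing back edge (305,240)-(382,234), the empty white bay's flange at (146,167)-(215,155) with lip tips at (157,224)/(235,211), and the beaker at (302,185).

```bash
python3 - <<'E'
from h import *
for n,u,v,z in (("plung",338,301,.096),("dish3",280,282,.045),("houseBL",305,240,.044),("houseBR",382,234,.044),("houseFR",386,291,.044),("flangeL",146,167,.002),("flangeR",215,155,.002),("backL",152,178,.012),("backR",215,166,.012),("lipL",157,224,.012),("lipR",236,211,.012),("elbL",168,209,.012),("elbR",219,200,.012),("beaker",303,195,0.),("parked",232,345,.012),("magL",249,262,.048),("timer",372,348,.03),("slide",313,340,.03)):
    print(n,ray("wrist",u,v,z).round(4))
for n,u,v,z in (("plung",215+482/4,165+90/4,.096),("dish3",215+425/4,165+207/4,.045),("parked",215+507/4,165+392/4,.011),("backL",215+82/4,165+287/4,.012),("backR",215+170/4,165+228/4,.012),("lipL",215+155/4,165+328/4,.012),("lipR",215+264/4,165+243/4,.012)):
    print("S",n,ray("scene",u,v,z).round(4))
E
```

```text
plung [ 0.6727 -0.139   0.096 ]
dish3 [ 0.5996 -0.1496  0.045 ]
houseBL [ 0.6334 -0.0884  0.044 ]
houseBR [ 0.7296 -0.0799  0.044 ]
houseFR [ 0.7409 -0.1641  0.044 ]
flangeL [ 0.4255 -0.0045  0.002 ]
flangeR [0.5173 0.0114 0.002 ]
backL [ 0.4365 -0.0166  0.012 ]
backR [ 0.5193 -0.0008  0.012 ]
lipL [ 0.4317 -0.081   0.012 ]
lipR [ 0.5404 -0.062   0.012 ]
elbL [ 0.4502 -0.0592  0.012 ]
elbR [ 0.5194 -0.0464  0.012 ]
beaker [ 0.6294 -0.0434  0.    ]
parked [ 0.5139 -0.2896  0.012 ]
magL [ 0.5617 -0.1176  0.048 ]
timer [ 0.7313 -0.2764  0.03  ]
slide [ 0.6424 -0.2613  0.03  ]
S plung [ 0.6691 -0.1394  0.096 ]
S dish3 [ 0.5939 -0.1547  0.045 ]
S parked [ 0.5061 -0.2909  0.011 ]
S backL [ 0.4226 -0.0208  0.012 ]
S backR [ 0.5088 -0.0051  0.012 ]
S lipL [ 0.4208 -0.0916  0.012 ]
S lipR [ 0.5351 -0.067   0.012 ]
```

Everything is consistent: the magazine is at about (0.597,-0.151), the yaw about 7.5°, the left seat about (0.483,-0.040) and the parked dish about (0.511,-0.290), so the seats are 252 mm apart. Now I'll go above the plunger with the fingers shut.

>>> step_arm(
  plan=[
    [[0,0,-0.13],[-60,10,30],0],
    [[0,0,-0.13],[-120,20,60],0],
    [[0,0,-0.13],[-139,22,85],0],
    [[0,0,-0.13],[-139,22,110],0],
    [[0,0,-0.13],[-139,22,115],0],
    [[0,0,-0.13],[-139,22,115],0],
  ],
)

```text
t: 0.9
eef_pos: [0.672, -0.1387, 0.1164]
orientation: [[-0.13, 0.991, -0.0], [0.991, 0.13, 0.0], [0.0, -0.0, -1.0]]
wrist_force: [0.7, -0.4, -0.2]
finger_gap: -0.0001
grasp_force: 0.0
```

```bash
python3 - <<'E'
from h import *
s=r.sense(); print(s["t"],s["eef_pos"],s["orientation"].round(3) if hasattr(s["orientation"],"round") else s["orientation"],s["finger_gap"],s["wrist_force"])
P=r.camera_params("wrist");im=r.grab_frame("wrist");cv2.imwrite("pics/w1.png",im)
np.save("P1.npy",P["world_from_camera"])
print(proj("wrist",[.671,-.139,.096]),proj("wrist",s["eef_pos"]))
E
```

```text
0.9 [ 0.67200531 -0.13866651  0.11640212] [[-0.13   0.991 -0.   ]
 [ 0.991  0.13   0.   ]
 [ 0.    -0.    -1.   ]] -5.420362354579863e-05 [ 0.737876   -0.38232115 -0.2144733 ]
[314.82209138 235.01940677] [316.37699114 251.06067955]
```

View pics/w1.png

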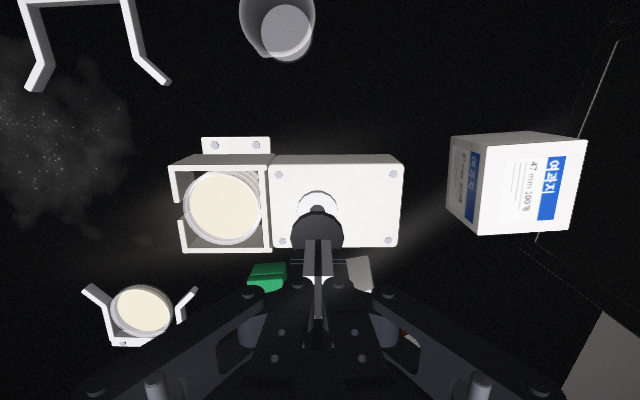

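The fingers are over the plunger head (about (317,235)) and the dispenser's edges run parallel to the image. Now the press.

>>> step_arm(
  plan=[
    [[0,0,0],[0,0,14],0],
    [[0,0,0],[0,0,21],0],
    [[0,0,0],[0,0,28],0],
    [[0,0,0],[0,0,34],0],
    [[0,0,0],[0,0,40],0],
    [[0,0,0],[0,0,46],0],
    [[0,0,0],[0,0,51],0],
    [[0,0,0],[0,0,55],0],
    [[0,0,0],[0,0,56],0],
    [[0,0,0],[0,0,56],0],
  ],
)

```text
t: 2.2
eef_pos: [0.6722, -0.1387, 0.0624]
orientation: [[-0.13, 0.992, -0.0], [0.992, 0.13, 0.0], [0.0, -0.0, -1.0]]
wrist_force: [-5.9, 2.2, 10.6]
finger_gap: 0.0
grasp_force: 5.0
```

```bash
python3 - <<'E'
from h import *
P=r.camera_params("wrist");P["world_from_camera"]=np.load("P1.npy")
for n,u,v,z in (("dish3",223,207,.045),("lipL",34,90,.012),("lipR",167,83,.012),("elbL",41,60,.012),("elbR",136,56,.012),("backL",24,2,.012),("backR",128,0,.012),("parked",141,310,.011),("plung",317,235,.096)):
    print(n,ray("wrist",u,v,z,P).round(4))
E
```

```text
dish3 [ 0.5983 -0.1487  0.045 ]
lipL [ 0.4358 -0.0819  0.012 ]
lipR [ 0.5415 -0.0628  0.012 ]
elbL [ 0.4451 -0.0586  0.012 ]
elbR [ 0.5184 -0.0462  0.012 ]
backL [ 0.4393 -0.0203  0.012 ]
backR [ 0.515  -0.0091  0.012 ]
parked [ 0.5071 -0.2889  0.011 ]
plung [ 0.6717 -0.1382  0.096 ]
```

>>> step_arm(
  plan=[
    [[0,0,0],[0,0,2],0],
    [[0,0,0],[0,0,4],0],
    [[0,0,0],[0,0,4],0],
  ],
)

```text
t: 2.58
eef_pos: [0.6723, -0.1387, 0.06]
orientation: [[-0.13, 0.992, -0.0], [0.992, 0.13, 0.0], [0.0, -0.0, -1.0]]
wrist_force: [-7.9, 2.9, 16.5]
finger_gap: -0.0002
grasp_force: 8.1
```

>>> step_arm(
  plan=[
    [[0,0,0],[0,0,-20],0],
    [[0,0,0],[0,0,-45],0],
    [[0,0,0],[0,0,-80],0],
    [[0,0,0],[0,0,-120],0.35],
    [[0,0,0],[-20,-60,-120],0.35],
    [[0,0,0],[-40,-120,-120],0.35],
    [[0,0,0],[-58,-181,-120],0.35],
    [[0,0,0],[-58,-181,-120],0.35],
    [[0,0,0],[-58,-181,-120],0.35],
  ],
)

```text
t: 3.7
eef_pos: [0.5002, -0.2202, 0.1767]
orientation: [[-0.129, 0.992, 0.001], [0.992, 0.129, -0.0], [-0.0, 0.001, -1.0]]
wrist_force: [-0.3, 0.2, -0.2]
finger_gap: 0.03
grasp_force: 0.0
```

```bash
python3 - <<'E'
from h import *
s=r.sense(); print(s["t"],s["eef_pos"],s["finger_gap"],s["wrist_force"])
P=r.camera_params("wrist");im=r.grab_frame("wrist");cv2.imwrite("pics/w2.png",im)
np.save("P2.npy",P["world_from_camera"])
E
```

```text
3.7 [ 0.50021304 -0.22018571  0.1767427 ] 0.02995450796825147 [-0.32839718  0.2224413  -0.23086923]
```

View pics/w2.png

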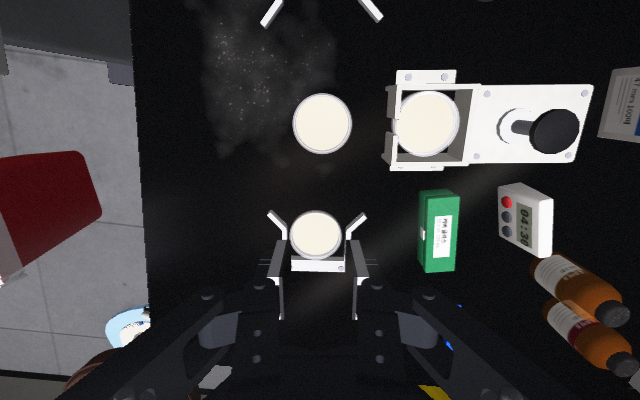

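The dish lies ejected at (322,123), the plunger is up, the parked dish is at (315,234), and the free bay's lip tips are at (266,25) and (378,20).

```bash
python3 - <<'E'
from h import *
P=r.camera_params("wrist");P["world_from_camera"]=np.load("P2.npy")
R=np.array(r.sense()["orientation"]);e=np.array(r.sense()["eef_pos"])
for n,u,v,z in (("dish0",322,123,.011),("lipL",266,25,.012),("lipR",378,20,.012),("parked",315.5,234,.011),("pkLipL",271,213,.012),("pkLipR",363,216,.012),("mag",426,124,.034)):
    p=ray("wrist",u,v,z,P); print(n,p.round(4),"tool mm",(R.T@(p-e)*1e3).round(1))
for p in ([.480,-.0425,.0055],): print("seat tool",(R.T@(np.array(p)-e)*1e3).round(1))
E
```

```text
dish0 [ 0.4976 -0.1637  0.011 ] tool mm [ 56.3   4.  165.8]
lipL [ 0.4339 -0.0823  0.012 ] tool mm [145.3 -48.6 164.7]
lipR [ 0.5366 -0.0648  0.012 ] tool mm [149.3  55.5 164.8]
parked [ 0.507 -0.29   0.011] tool mm [-70.1  -3.1 165.8]
pkLipL [ 0.4534 -0.2699  0.012 ] tool mm [-43.2 -53.7 164.8]
pkLipR [ 0.5578 -0.26    0.012 ] tool mm [-47.   51.2 164.9]
mag [ 0.5957 -0.15    0.034 ] tool mm [ 57.1 103.1 142.9]
seat tool [178.8   2.3 171.2]
```

>>> step_arm(
  plan=[
    [[0,0,0],[0,4,50],0.35],
    [[0,0,0],[0,4,100],0.35],
    [[0,0,0],[0,4,140],0.35],
    [[0,0,0],[0,4,160],0.35],
    [[0,0,0],[0,4,168],0.35],
    [[0,0,0],[0,4,171],0.35],
    [[0,0,0],[0,4,171],0.35],
  ],
)

```text
t: 4.62
eef_pos: [0.5051, -0.2201, 0.0067]
orientation: [[-0.13, 0.992, 0.002], [0.992, 0.13, -0.001], [-0.002, 0.002, -1.0]]
wrist_force: [0.1, -0.1, 0.2]
finger_gap: 0.0298
grasp_force: 0.0
```

>>> step_arm(
  plan=[
    [[0,0,0],[3,0,2],0.35],
    [[0,0,0],[7,0,2],0.35],
    [[0,0,0],[11,0,2],0.35],
    [[0,0,0],[15,0,2],0.35],
    [[0,0,0],[19,0,2],0.35],
    [[0,0,0],[24,0,2],0.35],
    [[0,0,0],[29,0,2],0.35],
    [[0,0,0],[34,0,2],0.35],
    [[0,0,-0.01],[40,0,2],0.35],
    [[0,0,-0.01],[46,0,2],0.35],
    [[0,0,-0.02],[52,-1,2],0.35],
    [[0,0,-0.02],[58,-1,2],0.35],
    [[0,0,-0.03],[64,-1,2],0.35],
    [[0,0,-0.03],[70,-1,2],0.35],
    [[0,0,-0.04],[76,-1,2],0.35],
    [[0,0,-0.04],[82,-1,2],0.35],
    [[0,0,-0.04],[88,-1,2],0.35],
    [[0,0,-0.04],[93,-1,2],0.35],
    [[0,0,-0.04],[98,-1,2],0.35],
    [[0,0,-0.04],[100,-1,2],0.35],
  ],
)

```text
t: 7.12
eef_pos: [0.49, -0.1202, 0.0033]
orientation: [[-0.169, 0.986, -0.0], [0.986, 0.169, -0.0], [-0.0, -0.0, -1.0]]
wrist_force: [-0.7, -1.0, -0.1]
finger_gap: 0.03
grasp_force: 0.0
```

```bash
python3 - <<'E'
from h import *
P=r.camera_params("wrist");im=r.grab_frame("wrist");cv2.imwrite("pics/w3.png",im)
np.save("P3.npy",P["world_from_camera"])
E
```

```text
(no output)
```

View pics/w3.png

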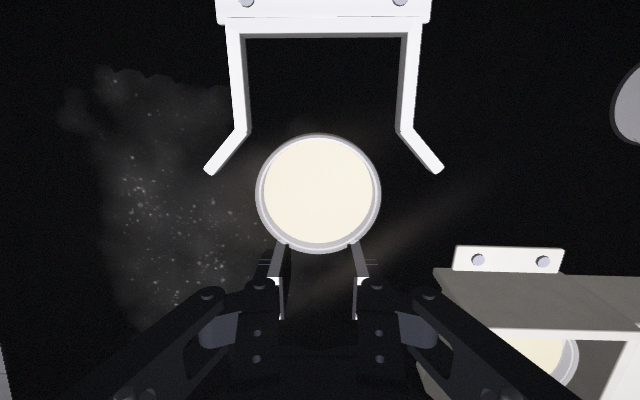

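The dish is cradled at (318,193), the bay's inner walls are at columns 247 and 402 at the elbows (row 130), and the back wall's inner face is at row ~37. The bay is square to the tool, and the dish needs a small shift of about +2.5 mm in y.

```bash
python3 - <<'E'
from h import *
P=r.camera_params("wrist");P["world_from_camera"]=np.load("P3.npy")
R=np.array(r.sense()["orientation"]);e=np.array(r.sense()["eef_pos"])
for n,u,v,z in (("dish0",318,193,.0115),("elbL",247,130,.012),("elbR",402,130,.012),("backL",245,38,.012),("backR",402,33,.012),("far",318,133,.0115)):
    p=ray("wrist",u,v,z,P); print(n,"tool mm",(R.T@(p-e)*1e3).round(1))
E
```

```text
dish0 tool mm [37.1  0.3 -8.2]
elbL tool mm [ 67.2 -31.8  -8.7]
elbR tool mm [67.2 38.3 -8.7]
backL tool mm [104.4 -29.8  -8.7]
backR tool mm [106.2  34.7  -8.7]
far tool mm [65.8  0.3 -8.2]
```

>>> step_arm(
  plan=[
    [[0,0,0],[3,0.5,0],0.35],
    [[0,0,0],[7,1,0],0.35],
    [[0,0,0],[11,1.5,0],0.35],
    [[0,0,0],[15,2,0],0.35],
    [[0,0,0],[19,2.5,0],0.35],
    [[0,0,0],[23,2.5,0],0.35],
    [[0,0,0],[27,2.5,0],0.35],
    [[0,0,0],[30,2.5,0],0.35],
    [[0,0,0],[33,2.5,0],0.35],
    [[0,0,0],[35,2.5,0],0.35],
    [[0,0,0],[36,2.5,0],0.35],
    [[0,0,0],[36,2.5,0],0.35],
  ],
)

```text
t: 8.68
eef_pos: [0.4864, -0.0845, 0.0033]
orientation: [[-0.169, 0.986, -0.0], [0.986, 0.169, 0.0], [0.0, -0.0, -1.0]]
wrist_force: [-0.1, 0.7, -0.6]
finger_gap: 0.0299
grasp_force: 0.0
```

>>> step_arm(
  plan=[
    [[0,0,0],[1,0,0],0.35],
    [[0,0,0],[2,0,0],0.35],
    [[0,0,0],[2,0,0],0.35],
  ],
)

```text
t: 9.05
eef_pos: [0.4861, -0.0825, 0.0034]
orientation: [[-0.169, 0.986, 0.0], [0.986, 0.169, 0.0], [0.0, 0.0, -1.0]]
wrist_force: [-0.3, 0.2, -0.6]
finger_gap: 0.0304
grasp_force: 0.0
```

>>> step_arm(
  plan=[
    [[0,0,0],[1,0,0],0.35],
    [[0,0,0],[2,0,0],0.35],
    [[0,0,0],[2,0,0],0.35],
  ],
)

```text
t: 9.43
eef_pos: [0.4857, -0.0805, 0.0033]
orientation: [[-0.169, 0.986, -0.0], [0.986, 0.169, 0.0], [0.0, -0.0, -1.0]]
wrist_force: [-0.2, 0.2, -0.7]
finger_gap: 0.03
grasp_force: 0.0
```

```bash
python3 - <<'E'
from h import *
s=r.sense();print(s["wrist_force"])
P=r.camera_params("wrist");im=r.grab_frame("wrist");cv2.imwrite("pics/w4.png",im)
np.save("P4.npy",P["world_from_camera"])
E
```

```text
[-0.22254547  0.16672647 -0.72992065]
```

View pics/w4.png

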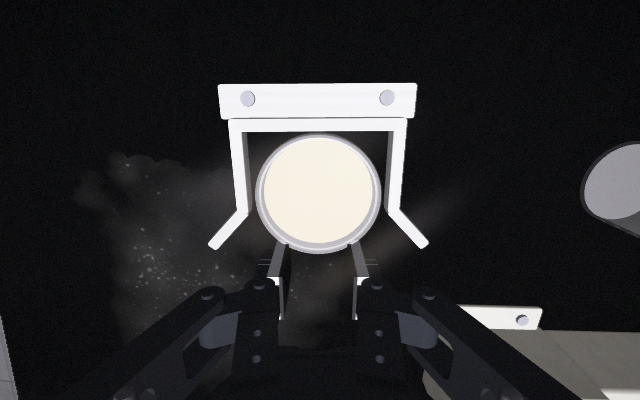

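The dish is centred in the bay at (318,193), with its far rim at row 133 and the back wall at about row 131, so it is within about 1 mm of home. I'll push gently until the force rises.

>>> step_arm(
  plan=[
    [[0,0,0],[1,0,0],0.35],
    [[0,0,0],[2,0,0],0.35],
    [[0,0,0],[2,0,0],0.35],
  ],
)

```text
t: 9.85
eef_pos: [0.4854, -0.0786, 0.0033]
orientation: [[-0.169, 0.986, -0.0], [0.986, 0.169, 0.0], [0.0, -0.0, -1.0]]
wrist_force: [-0.4, -0.5, 0.1]
finger_gap: 0.0297
grasp_force: 0.0
```

>>> step_arm(
  plan=[
    [[0,0,0],[1,0,0],0.35],
    [[0,0,0],[1,0,0],0.35],
  ],
)

```text
t: 10.1
eef_pos: [0.4852, -0.0776, 0.0033]
orientation: [[-0.169, 0.986, -0.0], [0.986, 0.169, -0.0], [-0.0, -0.0, -1.0]]
wrist_force: [0.2, 0.2, 0.3]
finger_gap: 0.0302
grasp_force: 0.1
```

>>> step_arm(
  plan=[
    [[0,0,0],[1,0,0],0.35],
    [[0,0,0],[1,0,0],0.35],
  ],
)

```text
t: 10.35
eef_pos: [0.4854, -0.0771, 0.0036]
orientation: [[-0.169, 0.986, 0.001], [0.986, 0.169, -0.001], [-0.001, 0.001, -1.0]]
wrist_force: [0.7, -3.1, 0.6]
finger_gap: 0.0299
grasp_force: 1.2
```

Contact with the back wall: the force is −3 N. I'll back off, raise the arm and check.

>>> step_arm(
  plan=[
    [[0,0,0],[-4,0,0],0.35],
    [[0,0,0],[-12,0,0],0.35],
    [[0,0,0],[-25,0,0],0.35],
    [[0,0,0],[-25,0,-30],0.35],
    [[0,0,0],[-25,0,-80],0.35],
    [[0,0,0],[-25,0,-130],0.35],
    [[0,0,0],[-25,0,-150],0.35],
    [[0,0,0],[-25,0,-150],0.35],
  ],
)

```text
t: 11.35
eef_pos: [0.4907, -0.1024, 0.1556]
orientation: [[-0.169, 0.986, 0.004], [0.986, 0.169, -0.001], [-0.002, 0.004, -1.0]]
wrist_force: [0.1, -0.4, -0.1]
finger_gap: 0.0296
grasp_force: 0.0
```

```bash
python3 - <<'E'
from h import *
s=r.sense();print(s["t"],s["eef_pos"],s["wrist_force"])
P=r.camera_params("wrist");im=r.grab_frame("wrist");cv2.imwrite("pics/w5.png",im)
np.save("P5.npy",P["world_from_camera"])
E
```

```text
11.35 [ 0.490717   -0.10235123  0.15560112] [ 0.09397179 -0.41844211 -0.10932712]
```

View pics/w5.png

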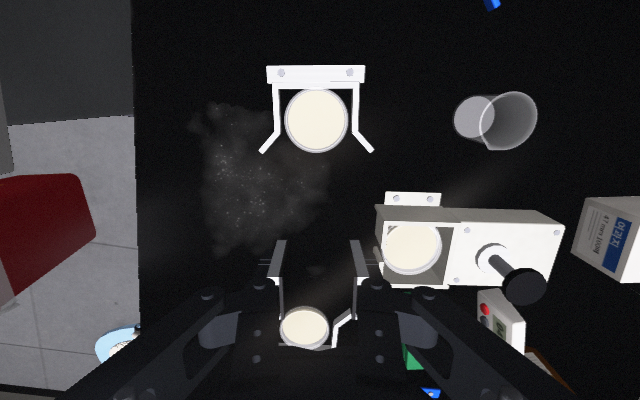

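The dish sits centred at (317,120), against the bay's back wall. The plunger is up, the stack is in the magazine, the parked dish is undisturbed and the arm is clear, so I'm handing in.

```bash
python3 -c "
from plant import r
print(r.close_job())"
```

```text
the job is handed in; nothing more can be done
None
```

The job is handed in at about 11 s of the 51 s: one dish was dispensed and pushed home against the back wall of the free left bay. In the last picture the plunger is up and the stack and parked dish look untouched; the judge returned no verdict.

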